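# Wind the incubation bell timer past its top mark and set it back to 5 minutes

## Robot

A 6-joint arm with a two-finger parallel gripper is mounted at the origin on the work surface. World frame = base frame: x ahead of the robot, y to its left, z up, the work surface at z = 0. Lengths are in m, angles in rad, forces in N, time in s.
With the tool pointing down it reaches from about 0.275 to 0.75 m from the base axis. Payload 10.2 kg.
Tool frame: the origin (TCP) lies at the very end of the fingers, on their centre line; the grasp point (between the pads) lies 19 mm behind it; y points along the fingers, x is the direction in which the jaws open and shut, and the axes are right-handed (so a half turn about y gives the same grasp; the last joint's range is limited). The gripper opens to 85 mm and grips with 20 to 120 N. Pads are 22 mm wide; open, the fingers measure 114 mm over their backs; the gripper's body (76 mm by 85 mm) begins 54 mm behind the grasp point. The pads swing forward as they close: fully open they stand 13 mm farther back than shut.
Start: joints at [-1.421, 0.313, 1.498, -0, 1.331, -0.223], TCP at [0.191, -0.489, 0.231] pointing down, gripper open.
Joint ranges: [-2.94, 2.94], [-0.97, 2.17], [0.19, 2.56], [-1.23, 4.37], [0.02, 3.11], [-2.88, 2.88]. Speed limits (rad/s): [2.39, 2.39, 3.01, 3.14, 3.14, 3.14].

## Interface

Orientations are given as a unit quaternion [w, x, y, z].
In Python, from plant import manip gives the robot as it stands.
- The arm moves only by the tool play_rows, never from a script. Its argument "commands" is a list of rows, each an object with "translation": the shift along the world's x, y, z in m, a list of three; "turn": the turn, a rotation vector about the world's x, y, z in rad, a list of three; "grip": the finger opening in m, from 0 to 0.0854. In form: [{"translation": [x, y, z], "turn": [rx, ry, rz], "grip": grip}, ...]. A call has 1 to 12 rows; each row is the pose to reach, as a shift and turn from the pose measured when the call began; what a row does not reach only later rows make up. A row lasts 1/12 s, in which the tool goes at most 41.7 mm and 7.16 degrees, less where a joint would pass 70% of its speed; a pose out of reach is approached as far as the arm can. A call with a gripper value outside its range is refused whole. The fingers move at their own pace and stop on an object; the grip force is fixed at half the most. Time passes only in rows, so rows that repeat a pose let the fingers close. It gives the time, the measured TCP pose, the force and the opening at its end, in the units of the state.
- manip.read_state(): the state, without advancing time (a new reading comes with each control period).
- manip.get_image(name): name is "scene" or "side" or "wrist"; returns a dict with "img" (400x640x3 uint8, blue, green, red), "fx", "fy", "cx", "cy" (pixels), "rvec" (rotation vector, rad) and "tvec" (3), from world to camera coordinates, as OpenCV has them; the wrist camera has in their place "tool_from_camera" (4x4, takes a point from camera to tool coordinates, whose origin is the TCP and whose axes are the tool frame's). Camera axes: x right, y down, z forward; pixel columns grow to the right and rows downward; lengths in m; the calibration is good to about 2 mm. The wrist camera is an equidistant fisheye: a pixel r from the principal point sees the ray r / f radians off the axis. A picture is of the moment at which its call begins: read the wrist's pose just before it. There is no depth.
- manip.sign_off(): hands the job in, once; it reports no verdict.
The state is a dict: "t": time; "joint_positions": joint angles; "qd": joint speeds; "effort": joint torques, N m; "tcp_pos": TCP position; "orientation": TCP orientation; "ft_force": force on the tool from outside, world axes, zero at the start; "wrist_torque": the same for the moment, N m; "width": finger opening in m.
Only numpy, scipy, OpenCV 4.12 (cv2) and the standard library are available. Lean on these libraries where they do the work, as an engineer would, in place of code of your own. Each camera call takes 0.05 s, during which the arm holds its last target.

## Task

Wind the bell timer by twisting its dial clockwise to beyond the red 15-minute mark, then turn it back and leave it set at 5 minutes. The timer is light and stands loose: push down on the dial, gently but firmly, while you twist, so that the case itself neither turns nor slides on its mat, and do not lean on it hard. Leave the other things on the bench where they are and take the gripper off the dial at the end.

Things in the scene. Friction and masses are not known exactly. Their poses are not given: they have to be found in the camera images.
- timer: round white bell timer case, 100 mm across, 45 mm high, about 0.28 kg with dial, loose on four rubber feet on the mat. Origin: centre of its underside; z up, -x points to its zero line. Scale on its upper face: 16 lines, one per minute, 8 degrees apart, clockwise from 0 (above the blue badge) to 15; 0, 5 and 10 are longer, 15 is long and red with a red dot beyond. Over 25 N between case and mat harms it.
- zero_mark (a point): point on the case's upper face at its rim, at the zero line: 45 mm from the axis along the case's -x, 45 mm above its underside. It shows if the case has turned or slid.
- dial_grip (a point): point on the dial's axis in its grip bar, 83 mm above the case's underside. Dark disc, 52 mm across (top 16 mm below this point), with a bar 48 mm long, 14 mm wide, its top 9 mm above this point: pinch it across its width, fingertips on the disc. Orange line: the pointer, at the bar's -x end; z up. The dial sinks loosely (1 to 3 N) by 0 to 8 mm, hidden, different each time, then stiffly (4 N per mm), so feel the force.
- dial (a joint): dial angle in the case, rad: 0 with the pointer at the zero line, growing clockwise seen from above, 0.1396 per minute: 5 minutes 0.698, red 15-minute mark 2.094, hard stop 2.30. It stays where left. It drags with 0.18 N m either way, more than the feet hold by weight alone: unless the dial is pushed down with 10 to 17 N while turning, the case spins round too. Pinch with 25 N or so.
- mat: blue mat, 200 x 200 x 4 mm, fixed to the bench. Origin: centre of its underside.
- tube_rack: bystander: blue rack 70 x 160 mm with capped tubes, 100 mm high, beside the mat. Origin: centre of its underside.
- reagent_bottle: bystander: bottle 52 mm across, 105 mm high, beside the mat. Origin: centre of its underside.
- amber_jar: bystander: amber jar 54 mm across, 80 mm high. Origin: centre of its underside.
- slide_box: bystander: yellow box 75 x 100 x 28 mm. Origin: centre of its underside.
- sample_cup: bystander: white cup 60 mm across, 60 mm high. Origin: centre of its underside.
- cartridge: bystander: light grey block 110 x 50 x 45 mm, far to the left. Origin: centre of its underside.
- mouse: bystander: white computer mouse, 105 x 60 x 34 mm, far to the right. Origin: centre of its underside.
Mind the look-alikes: they are no part of the job. Leave any turquoise look-alike of the timer alone.

How it is judged:
On the way, in this order (a step that is already met when the one before it is completed fails the run):
1. the dial is wound past the red 15-minute mark (value of joint dial above 2.115 rad), for 0.05 s.
2. the dial is turned back to 5 minutes (value of joint dial between 0.628 and 0.768 rad), for 0.2 s.
At the end, for the whole second after the job is handed in: the dial, wound past the 15-minute mark before, stands at 5 minutes within half a minute (0.628 to 0.768 rad); the timer stands upright and at rest on its mat, its case within 18 mm of where it was, at its centre and at its zero mark; the gripper is off it (all of step 2 and linear speed of timer below 0.02 m/s and angle between timer's own z axis and vertical below 0.05 rad and distance of each of zero_mark, timer from where it was at the start of the episode below 0.018 m); the robot touches nothing.
It fails at once if the case is turned or slid: its zero mark more than 18 mm from its start (distance of zero_mark from where it was at the start of the episode above 0.018 m).
It fails at once if the case is slid more than 18 mm (distance of timer from where it was at the start of the episode above 0.018 m).
It fails at once if the timer is leaned on hard: more than 25 N between case and mat (contact force between timer and mat above 25 N).
It fails at once if a bystander is moved more than 30 mm (distance of any of tube_rack, reagent_bottle, amber_jar, slide_box, sample_cup, cartridge, mouse from where it was at the start of the episode above 0.03 m).
It also fails if it takes over 53 s, if anything falls off the work surface, if the arm or the gripper's body presses on something with over 40 N, if the wrist force passes 120 N, or if a joint passes its speed limit or range.

## Working session

There is one attempt and no reset: what is moved stays moved. The work goes in short steps, Python scripts to look and compute and a tool call to move; the robot and the scene stay as the last step left them, time stands still between calls to the robot, and variables do not carry over. Pictures are saved under pics/ and viewed, and the job is handed in when it is done.

Besides the shell and the picture viewer there is one more tool, called as name([rows], argument=value, ...), one row to a line, values as JSON. play_rows: Moves the arm, as the interface text tells. Its arguments: {"type":"object","properties":{"commands":{"type":"array","items":{"type":"object","properties":{"translation":{"type":"array","items":{"type":"number"}},"turn":{"type":"array","items":{"type":"number"}},"grip":{"type":"number"}}}}},"required":["commands"]}

```bash
mkdir -p pics; ls; python3 - <<'E'
from plant import manip
import cv2
print(manip.read_state())
for n in ["scene","side","wrist"]:
    d=manip.get_image(n); cv2.imwrite(f"pics/{n}0.png",d["img"]); print(n,{k:v for k,v in d.items() if k!="img"})
E
```

```text
pics
{'t': 0.0, 'joint_positions': array([-1.42140551e+00,  3.13436288e-01,  1.49845216e+00,  1.61083399e-05,
        1.33099336e+00, -2.23403236e-01]), 'qd': array([ 1.65574530e-03, -7.47469313e-04, -2.40657013e-03, -5.63362591e-04,
        1.20353917e-04,  1.45792767e-05]), 'effort': array([-2.03444042e-04, -4.12273049e+01, -2.59740865e+01, -1.61099742e-04,
        4.21444580e-03,  5.35317881e-06]), 'tcp_pos': array([ 0.19116611, -0.48867886,  0.23073642]), 'orientation': array([ 0.5843358 , -0.58366029,  0.39898651, -0.39837433]), 'ft_force': array([-0.69804628,  0.81276543,  0.31415399]), 'wrist_torque': array([-0.01756788,  0.04280915,  0.04415705]), 'width': 0.08556520328381831}
scene {'fx': 373.87253625805647, 'fy': 373.87253625805647, 'cx': 316.3712751744321, 'cy': 200.2979374912151, 'rvec': array([ 2.13406868,  0.93081692, -0.41725278]), 'tvec': array([-0.36186305, -0.19469815,  1.60742512])}
side {'fx': 516.1483981076436, 'fy': 516.1483981076436, 'cx': 325.43013302913175, 'cy': 201.87781636834657, 'rvec': array([ 0.32005885, -2.81864221,  1.15254174]), 'tvec': array([0.52280034, 0.18124808, 1.84187997])}
wrist {'fx': 309.70691628693146, 'fy': 309.70691628693146, 'cx': 320.8960303232923, 'cy': 196.64469604366107, 'tool_from_camera': array([[ 9.99999602e-01,  8.29059414e-04, -3.30160561e-04,
         2.05618014e-04],
       [ 5.64079643e-04, -3.00563419e-01,  9.53761665e-01,
        -1.42281853e-01],
       [ 6.91490900e-04, -9.53761471e-01, -3.00563767e-01,
         7.65721197e-02],
       [ 0.00000000e+00,  0.00000000e+00,  0.00000000e+00,
         1.00000000e+00]])}
```

View pics/scene0.png

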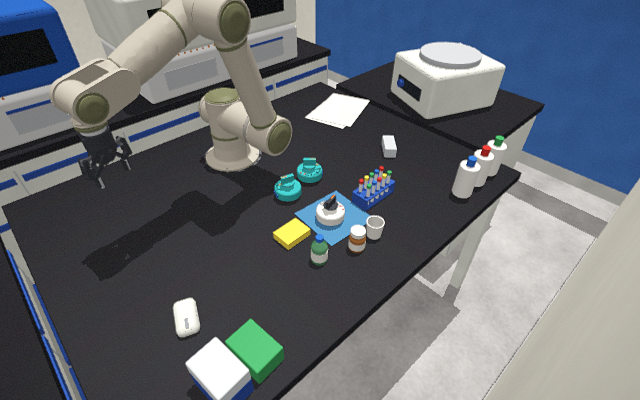

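View pics/side0.png

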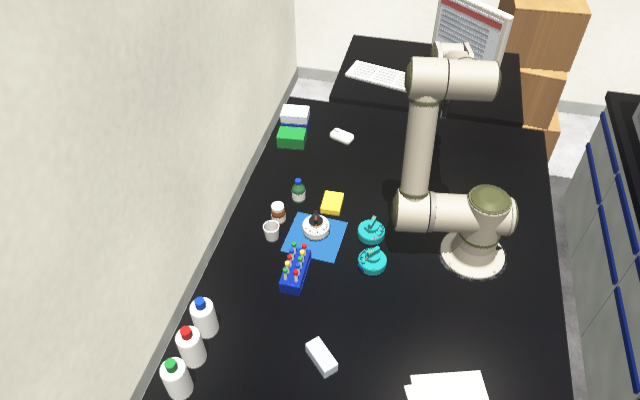

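View pics/wrist0.png

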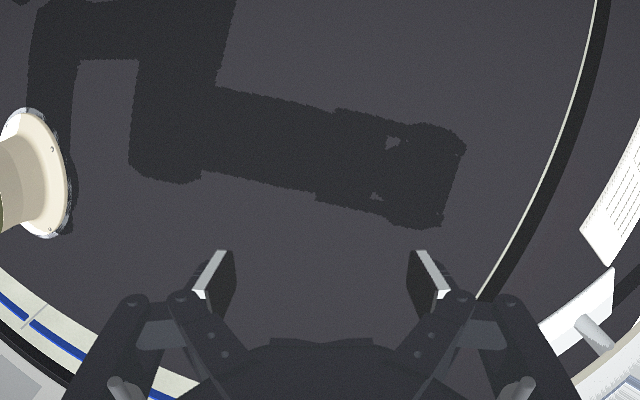

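Candidates: white timer on the blue mat at scene (330,211) / side (316,227). Turquoise look-alikes are at scene (288,188) and (309,170) / side (371,231) and (372,260). I choose the white one and will check it in a close crop and triangulate it.

```bash
cat > h.py <<'E'
import numpy as np, cv2
from scipy.spatial.transform import Rotation as R
from plant import manip
def cam(d): 
    Rm=cv2.Rodrigues(np.array(d["rvec"]))[0]; return Rm,np.array(d["tvec"])
def ray(d,u,v):
    Rm,t=cam(d); r=Rm.T@np.array([(u-d["cx"])/d["fx"],(v-d["cy"])/d["fy"],1]); return -Rm.T@t, r/np.linalg.norm(r)
def onz(o,r,z): return o+r*(z-o[2])/r[2]
def proj(d,P):
    Rm,t=cam(d); p=Rm@np.array(P)+t; return d["fx"]*p[0]/p[2]+d["cx"],d["fy"]*p[1]/p[2]+d["cy"]
def Rq(q): return R.from_quat([q[1],q[2],q[3],q[0]])
def wray(d,s,u,v):
    T=d["tool_from_camera"]; x=u-d["cx"]; y=v-d["cy"]; r=np.hypot(x,y); th=r/d["fx"]
    c=np.array([np.sin(th)*x/r,np.sin(th)*y/r,np.cos(th)])
    Q=Rq(s["orientation"]); return Q.apply(T[:3,3])+s["tcp_pos"], Q.apply(T[:3,:3]@c)
def wproj(d,s,P):
    Q=Rq(s["orientation"]); p=Q.inv().apply(np.array(P)-s["tcp_pos"]); T=d["tool_from_camera"]
    c=T[:3,:3].T@(p-T[:3,3]); th=np.arctan2(np.hypot(c[0],c[1]),c[2]); a=np.arctan2(c[1],c[0])
    return d["cx"]+d["fx"]*th*np.cos(a), d["cy"]+d["fx"]*th*np.sin(a)
E
python3 - <<'E'
from h import *
print(Rq(manip.read_state()["orientation"]).as_matrix().round(3))
for n,(a,b,c,e) in dict(scene=(280,150,400,270),side=(250,180,400,300)).items():
    d=manip.get_image(n); im=d["img"]; hsv=cv2.cvtColor(im,cv2.COLOR_BGR2HSV)
    m=cv2.inRange(hsv,(95,110,100),(112,255,255)); M=np.zeros_like(m); M[b:e,a:c]=m[b:e,a:c]
    cv2.imwrite(f"pics/{n}1.png",cv2.resize(im[b:e,a:c],None,fx=5,fy=5,interpolation=cv2.INTER_CUBIC))
    # case: white pixels within mat hull
    n_,l,st,_=cv2.connectedComponentsWithStats(M); k=1+np.argmax(st[1:,4]); pts=np.argwhere(l==k)[:,::-1].astype(np.int32)
    hull=cv2.convexHull(pts); q=cv2.minAreaRect(hull); ap=cv2.approxPolyDP(hull,6,True)[:,0]
    print(n,ap.tolist(),[onz(*ray(d,*p),0.004).round(3).tolist() for p in ap])
    H=np.zeros_like(m); cv2.fillConvexPoly(H,hull,255)
    w=cv2.inRange(hsv,(0,0,150),(180,60,255))&H
    ys,xs=np.nonzero(w); print("white bbox",xs.min(),xs.max(),ys.min(),ys.max(),onz(*ray(d,(xs.min()+xs.max())/2,(ys.min()+ys.max())/2),0.026).round(4))
E
```

```text
[[ 0.364 -0.     0.931]
 [-0.931  0.001  0.364]
 [-0.001 -1.     0.   ]]
scene [[394, 181], [365, 224], [332, 245], [317, 242], [294, 213], [335, 190]] [[0.588, 0.364, 0.004], [0.669, 0.1, 0.004], [0.661, -0.051, 0.004], [0.618, -0.078, 0.004], [0.461, -0.043, 0.004], [0.47, 0.154, 0.004]]
white bbox 316 389 179 233 [0.5925 0.1178 0.026 ]
side [[347, 222], [333, 263], [280, 250], [297, 212]] [[0.462, -0.04, 0.004], [0.473, 0.16, 0.004], [0.669, 0.146, 0.004], [0.658, -0.047, 0.004]]
white bbox 291 329 215 256 [0.5765 0.0742 0.026 ]
```

View pics/scene1.png

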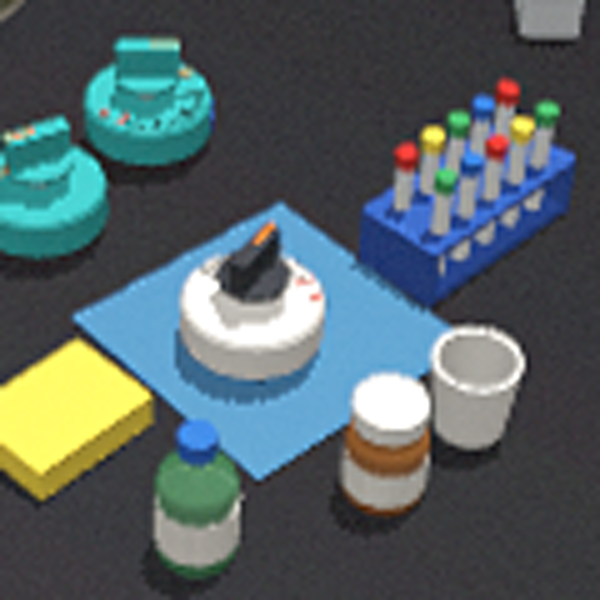

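View pics/side1.png

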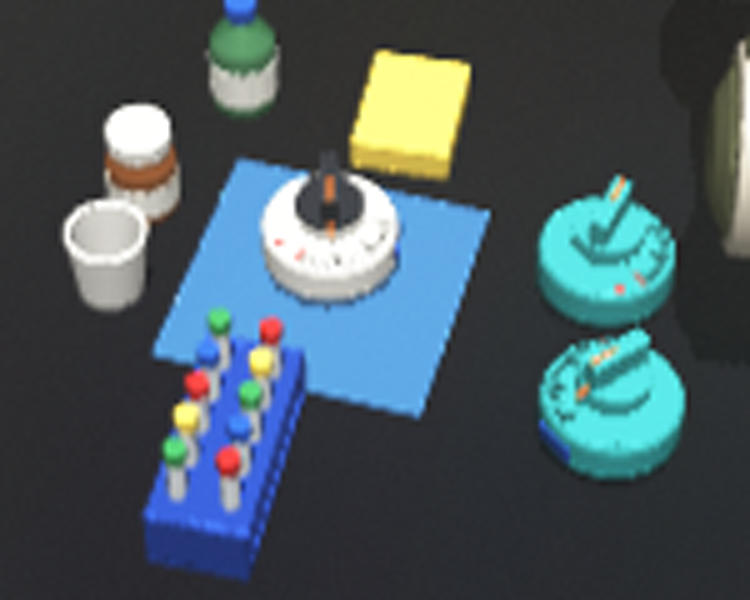

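The crop confirms the white timer on the blue mat: dark dial, orange pointer, red marks. Its pointer already stands partway round. Both others are turquoise.

```bash
python3 - <<'E'
from h import *
a=manip.get_image("scene");b=manip.get_image("side")
print(onz(*ray(b,316.2,224.5),.049),onz(*ray(a,330.6,209.5),.049))
for nm,pa,pb in [("pointer end",(280+272/5,150+228/5),(250+332/5,180+232/5))]:
    o1,r1=ray(a,*pa);o2,r2=ray(b,*pb)
    A=np.c_[r1,-r2];s=np.linalg.lstsq(A,o2-o1,rcond=None)[0];print(o1+r1*s[0],o2+r2*s[1])
E
```

```text
[0.56216668 0.03747227 0.049     ] [0.57009198 0.02996508 0.049     ]
[0.54974484 0.0673104  0.0770312 ] [0.55350612 0.06953924 0.07591359]
```

play_rows([
  {"translation":[0.375,0.523,0.03],"turn":[0,0,1.63],"grip":0.085},
  {"translation":[0.375,0.523,0.03],"turn":[0,0,1.63],"grip":0.085},
  {"translation":[0.375,0.523,0.03],"turn":[0,0,1.63],"grip":0.085},
  {"translation":[0.375,0.523,0.03],"turn":[0,0,1.63],"grip":0.085},
  {"translation":[0.375,0.523,0.03],"turn":[0,0,1.63],"grip":0.085},
  {"translation":[0.375,0.523,0.03],"turn":[0,0,1.63],"grip":0.085},
  {"translation":[0.375,0.523,0.03],"turn":[0,0,1.63],"grip":0.085},
  {"translation":[0.375,0.523,0.03],"turn":[0,0,1.63],"grip":0.085},
  {"translation":[0.375,0.523,0.03],"turn":[0,0,1.63],"grip":0.085},
  {"translation":[0.375,0.523,0.03],"turn":[0,0,1.63],"grip":0.085},
  {"translation":[0.375,0.523,0.03],"turn":[0,0,1.63],"grip":0.085},
  {"translation":[0.375,0.523,0.03],"turn":[0,0,1.63],"grip":0.085},
])

```text
t: 1.35
tcp_pos: [0.483, -0.081, 0.2548]
orientation: [-0.699, 0.699, 0.109, -0.109]
ft_force: [0.8, -0.1, 0.7]
width: 0.085
```

play_rows([
  {"translation":[0.083,0.115,0.005],"turn":[0,0,0.13],"grip":0.085},
  {"translation":[0.083,0.115,0.005],"turn":[0,0,0.13],"grip":0.085},
  {"translation":[0.083,0.115,0.005],"turn":[0,0,0.13],"grip":0.085},
  {"translation":[0.083,0.115,0.005],"turn":[0,0,0.13],"grip":0.085},
  {"translation":[0.083,0.115,0.005],"turn":[0,0,0.13],"grip":0.085},
  {"translation":[0.083,0.115,0.005],"turn":[0,0,0.13],"grip":0.085},
  {"translation":[0.083,0.115,0.005],"turn":[0,0,0.13],"grip":0.085},
])

```text
t: 1.93
tcp_pos: [0.5657, 0.0335, 0.2596]
orientation: [-0.69, 0.69, 0.153, -0.154]
ft_force: [-0.8, 0.3, -0.6]
width: 0.0853
```

```bash
python3 - <<'E'
from h import *
s=manip.read_state(); d=manip.get_image("wrist"); print(s["t"],s["tcp_pos"],Rq(s["orientation"]).as_matrix().round(3),s["ft_force"],s["joint_positions"])
cv2.imwrite("pics/w2.png",d["img"]); np.save("s2.npy",s,allow_pickle=True); np.save("d2.npy",d,allow_pickle=True)
u,v=wproj(d,s,[.566,.034,.07]);print(u,v); u=int(np.clip(u,100,540));v=int(np.clip(v,75,325))
print(u-100,v-75)
cv2.imwrite("pics/w2c.png",cv2.resize(d["img"][v-75:v+75,u-100:u+100],None,fx=4,fy=4,interpolation=cv2.INTER_CUBIC))
E
```

```text
1.9333 [0.56568464 0.03346915 0.2596031 ] [[ 0.906 -0.    -0.424]
 [ 0.424 -0.     0.906]
 [-0.001 -1.    -0.   ]] [-0.79768502  0.27847436 -0.61913197] [-1.47380542e-01  3.88335126e-01  1.31867582e+00 -4.91277704e-04
  1.43486927e+00 -5.85287922e-01]
321.69016379028693 172.27460117835687
221 97
```

View pics/w2.png

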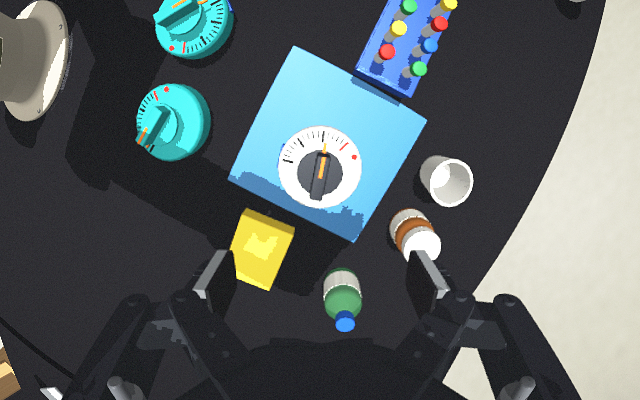

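View pics/w2c.png

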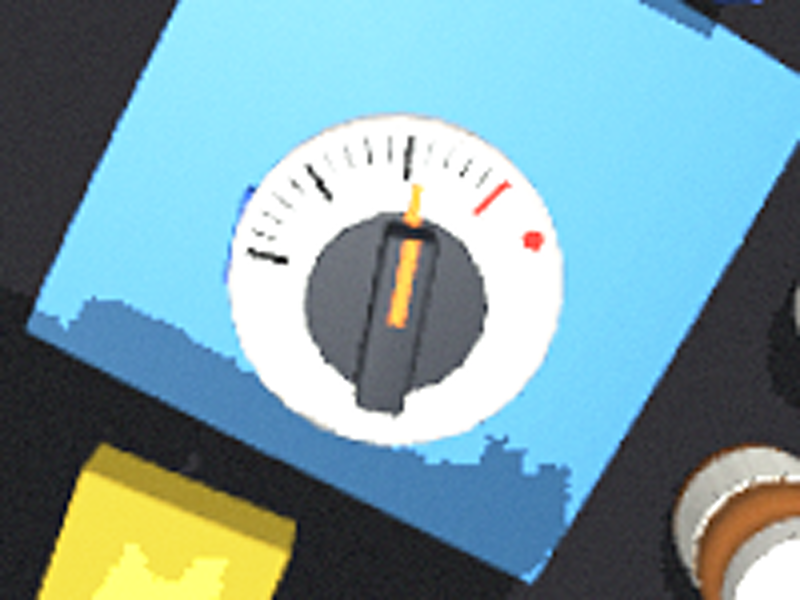

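```bash
cat > meas.py <<'E'
from h import *
def meas(d,s,guess=(.566,.034),zs=0.049,dz=0.0):
    im=d["img"]; hsv=cv2.cvtColor(im,cv2.COLOR_BGR2HSV)
    u,v=wproj(d,s,[*guess,zs]); u=int(u);v=int(v)
    w=cv2.inRange(hsv,(0,0,190),(180,60,255)); K=np.zeros_like(w); cv2.circle(K,(u,v),60,255,-1); w&=K
    c=max(cv2.findContours(w,cv2.RETR_EXTERNAL,cv2.CHAIN_APPROX_NONE)[0],key=cv2.contourArea)
    h=cv2.convexHull(c)[:,0]
    P=np.array([onz(*wray(d,s,*p),zs)[:2] for p in h])
    from scipy.optimize import least_squares
    f=least_squares(lambda q:np.hypot(*(P-q[:2]).T)-q[2],[*guess,.05],loss="soft_l1",f_scale=.001); C=f.x
    print("case",C.round(4),"res",np.abs(f.fun).max().round(4))
    dark=cv2.inRange(hsv,(0,0,0),(180,255,110)); H=np.zeros_like(w); cv2.fillConvexPoly(H,h,255); dark&=H
    red=(cv2.inRange(hsv,(0,90,120),(6,255,255))|cv2.inRange(hsv,(170,90,120),(180,255,255)))&H
    org=cv2.inRange(hsv,(9,110,150),(25,255,255))&H
    for nm,m,z in (("dark",dark,zs),("red",red,zs),("org",org,zs)):
        n,l,st,ce=cv2.connectedComponentsWithStats(m)
        for k in range(1,n):
            if st[k,4]<3: continue
            q=onz(*wray(d,s,*ce[k]),z)[:2]-C[:2]
            print(nm,st[k,4],ce[k].round(1),"r",np.hypot(*q).round(4),"ang",np.degrees(np.arctan2(q[1],q[0])).round(1))
    return C,org,dark
E
python3 - <<'E'
from meas import *
s=np.load("s2.npy",allow_pickle=True).item(); d=np.load("d2.npy",allow_pickle=True).item()
C,org,dark=meas(d,s)
def pt(x,y,z): return onz(*wray(d,s,221+x/4,97+y/4),z)[:2]
for z in(.071,.063): print("disc ctr",(pt(395,301,z)))
for z in (.096,.088):
  e1=(pt(390,230,z)+pt(432,232,z))/2 if 0 else pt(411,232,z)
  e2=pt(381,400,z); print("bar ends",e1,e2,(e1+e2)/2,np.hypot(*(e1-e2)),np.degrees(np.arctan2(*(e1-e2)[::-1])))
  print("orange line",np.degrees(np.arctan2(*(pt(412,245,z)-pt(398,322,z))[::-1])))
E
```

```text
case [0.5634 0.0336 0.0492] res 0.0007
dark 6 [322.8 133.3] r 0.0403 ang 109.7
dark 12 [300.8 142.8] r 0.0362 ang 151.3
dark 3 [322. 140.] r 0.0325 ang 110.1
dark 607 [323.4 179.3] r 0.0148 ang -46.8
dark 3 [306. 155.] r 0.0216 ang 161.2
dark 13 [287.9 160.8] r 0.0376 ang -167.6
dark 5 [337.2 160. ] r 0.0224 ang 49.1
dark 3 [300.3 161. ] r 0.0236 ang -174.6
dark 3 [339.3 165. ] r 0.0233 ang 33.0
dark 4 [298.  176.5] r 0.0274 ang -132.2
red 17 [343.8 145.8] r 0.038 ang 67.9
red 20 [353.8 156.8] r 0.0419 ang 43.3
org 28 [324.  148.6] r 0.023 ang 102.1
org 93 [321.6 167.2] r 0.0025 ang 39.1
disc ctr [0.56396595 0.0333296 ]
disc ctr [0.5647121  0.03165044]
bar ends [0.55773619 0.05633005] [0.56948653 0.01324206] [0.56361136 0.03478606] 0.044661457431465684 105.25396654837259
orange line 105.12712856012647
bar ends [0.55838039 0.05511523] [0.57043806 0.01090025] [0.56440923 0.03300774] 0.04582958987454191 105.25396654837245
orange line 105.12712856012661
```

The wrist view shows the timer centred at about (323,166): 0 line at (288,161), 10 line at (323,136), red mark at (344,146), pointer just past 10 (about 10.7 min, 1.48 rad). The bar lies at a yaw of 105°, so tool x should be at 15°. I'll align and come down partway.

play_rows([
  {"translation":[-0.002,0.0,-0.03],"turn":[0,0,-0.1],"grip":0.085},
  {"translation":[-0.002,0.0,-0.06],"turn":[0,0,-0.173],"grip":0.085},
  {"translation":[-0.002,0.0,-0.09],"turn":[0,0,-0.173],"grip":0.07},
  {"translation":[-0.002,0.0,-0.12],"turn":[0,0,-0.173],"grip":0.06},
  {"translation":[-0.002,0.0,-0.135],"turn":[0,0,-0.173],"grip":0.05},
  {"translation":[-0.002,0.0,-0.135],"turn":[0,0,-0.173],"grip":0.05},
  {"translation":[-0.002,0.0,-0.135],"turn":[0,0,-0.173],"grip":0.05},
])

```text
t: 2.57
tcp_pos: [0.5635, 0.0323, 0.1252]
orientation: [-0.701, 0.701, 0.093, -0.093]
ft_force: [-0.1, 0.3, -0.1]
width: 0.0498
```

```bash
python3 - <<'E'
from h import *
s=manip.read_state(); d=manip.get_image("wrist"); print(s["t"],s["tcp_pos"],Rq(s["orientation"]).as_matrix().round(3),s["ft_force"],s["width"])
a=manip.get_image("side")["img"][180:260,270:370]
cv2.imwrite("pics/w3.png",d["img"]); np.save("s3.npy",s,allow_pickle=True); np.save("d3.npy",d,allow_pickle=True)
cv2.imwrite("pics/side3.png",cv2.resize(a,None,fx=6,fy=6,interpolation=cv2.INTER_CUBIC))
E
```

```text
2.5667 [0.56348223 0.03232001 0.12524074] [[ 0.966 -0.    -0.26 ]
 [ 0.26  -0.     0.966]
 [-0.    -1.    -0.   ]] [-0.13246685  0.26650154 -0.07398962] 0.04979697616668665
```

View pics/w3.png

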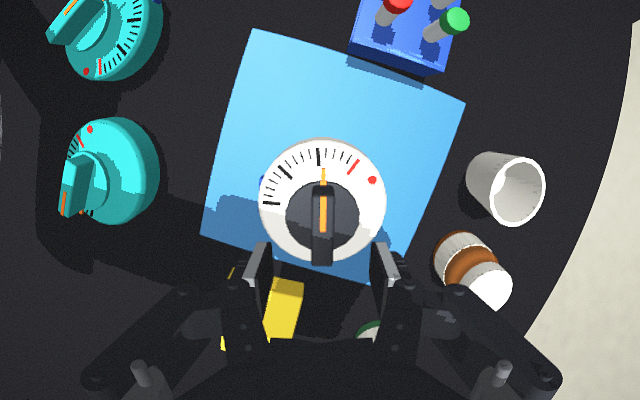

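View pics/side3.png

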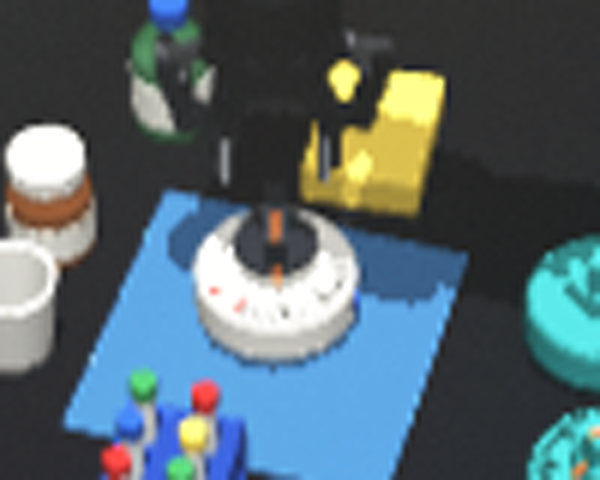

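The bar stands upright in the image at column 323, midway between the pads (about 259 and 384), and the pointer is just past the 10 line (319,157). I'll refine the centre and angle.

```bash
python3 - <<'E'
from meas import *
s=np.load("s3.npy",allow_pickle=True).item(); d=np.load("d3.npy",allow_pickle=True).item()
C,org,dark=meas(d,s,(.5635,.0336))
cv2.imwrite("pics/w3c.png",cv2.resize(d["img"][130:275,250:400],None,fx=4,fy=4,interpolation=cv2.INTER_CUBIC))
E
```

```text
case [0.5637 0.0316 0.0462] res 0.0011
dark 52 [317.7 156.6] r 0.0387 ang 108.9
dark 7 [341.6 155. ] r 0.0424 ang 85.0
dark 5 [301.6 156.4] r 0.0413 ang 125.0
dark 3 [310. 157.] r 0.0392 ang 116.9
dark 3 [285.3 160.7] r 0.0441 ang 140.9
dark 4 [347.2 160.8] r 0.0403 ang 77.4
dark 3 [296.3 162.7] r 0.0387 ang 132.7
dark 49 [284.8 171.8] r 0.0382 ang 149.0
dark 3 [289.7 166.3] r 0.0389 ang 140.9
dark 3 [273.7 172.3] r 0.0441 ang 157.0
dark 5 [271.  180.2] r 0.0426 ang 165.1
dark 3564 [323.6 220.2] r 0.0103 ang -64.7
dark 5 [272.  188.8] r 0.0393 ang 173.1
dark 8 [269.5 195.5] r 0.0397 ang -178.8
dark 13 [301.3 197.8] r 0.0166 ang 167.5
dark 3 [305.3 196. ] r 0.0149 ang 157.2
dark 3 [297.7 199.3] r 0.0187 ang 174.6
dark 47 [270.8 202.7] r 0.0381 ang -170.8
red 58 [352.9 166.2] r 0.0391 ang 69.3
red 50 [371.5 179.6] r 0.0429 ang 45.6
org 76 [322.9 177.9] r 0.023 ang 102.0
org 230 [322.7 213.1] r 0.0045 ang -60.5
```

View pics/w3c.png

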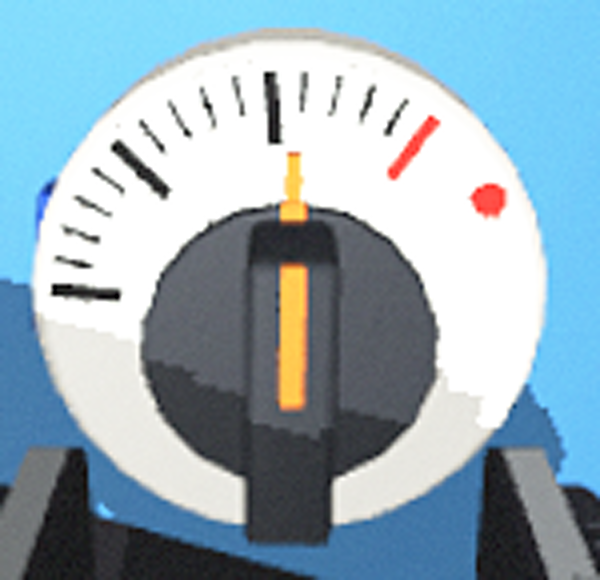

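play_rows([
  {"translation":[0,0,-0.02],"turn":[0,0,0],"grip":0.04},
  {"translation":[0,0,-0.035],"turn":[0,0,0],"grip":0.03},
  {"translation":[0,0,-0.045],"turn":[0,0,0],"grip":0.026},
  {"translation":[0,0,-0.052],"turn":[0,0,0],"grip":0.026},
  {"translation":[0,0,-0.052],"turn":[0,0,0],"grip":0.026},
  {"translation":[0,0,-0.052],"turn":[0,0,0],"grip":0.026},
])

```text
t: 3.17
tcp_pos: [0.5647, 0.0325, 0.0752]
orientation: [-0.7, 0.702, 0.094, -0.092]
ft_force: [-0.6, 0.3, 0.6]
width: 0.0261
```

play_rows([
  {"translation":[-0.001,0,-0.002],"turn":[0,0,0],"grip":0.02},
  {"translation":[-0.001,0,-0.002],"turn":[0,0,0],"grip":0.016},
  {"translation":[-0.001,0,-0.002],"turn":[0,0,0],"grip":0.013},
  {"translation":[-0.001,0,-0.002],"turn":[0,0,0],"grip":0.01},
  {"translation":[-0.001,0,-0.002],"turn":[0,0,0],"grip":0.006},
  {"translation":[-0.001,0,-0.002],"turn":[0,0,0],"grip":0.006},
])

```text
t: 3.67
tcp_pos: [0.564, 0.0325, 0.0735]
orientation: [-0.7, 0.702, 0.094, -0.091]
ft_force: [0.8, 0.2, 1.0]
width: 0.0127
```

play_rows([
  {"translation":[0,0,-0.001],"turn":[0,0,0],"grip":0.004},
  {"translation":[0,0,-0.002],"turn":[0,0,0],"grip":0.004},
  {"translation":[0,0,-0.002],"turn":[0,0,0],"grip":0.004},
  {"translation":[0,0,-0.002],"turn":[0,0,0],"grip":0.004},
])

```text
t: 4.0
tcp_pos: [0.564, 0.0325, 0.0717]
orientation: [-0.7, 0.702, 0.094, -0.091]
ft_force: [0.2, 0.2, 4.7]
width: 0.0126
```

play_rows([
  {"translation":[0,0,-0.001],"turn":[0,0,0],"grip":0.004},
  {"translation":[0,0,-0.001],"turn":[0,0,0],"grip":0.004},
  {"translation":[0,0,-0.001],"turn":[0,0,0],"grip":0.004},
])

```text
t: 4.25
tcp_pos: [0.564, 0.0324, 0.071]
orientation: [-0.7, 0.702, 0.094, -0.091]
ft_force: [-2.1, 0.9, 6.0]
width: 0.0131
```

play_rows([
  {"translation":[0,0,-0.0015],"turn":[0,0,0],"grip":0.004},
  {"translation":[0,0,-0.0015],"turn":[0,0,0],"grip":0.004},
  {"translation":[0,0,-0.0015],"turn":[0,0,0],"grip":0.004},
])

```text
t: 4.5
tcp_pos: [0.5641, 0.0325, 0.0702]
orientation: [-0.7, 0.702, 0.095, -0.091]
ft_force: [-3.3, 0.6, 9.0]
width: 0.0128
```

```bash
python3 - <<'E'
from h import *
s=manip.read_state(); print(s["tcp_pos"],s["ft_force"],s["wrist_torque"],s["width"])
s=manip.read_state(); print(s["tcp_pos"],s["ft_force"],s["wrist_torque"],s["width"])
d=manip.get_image("wrist"); cv2.imwrite("pics/w4.png",d["img"])
E
```

```text
[0.56409168 0.0324591  0.07023548] [-3.3077911   0.55312465  9.01931321] [0.07305363 0.65018575 0.00711453] 0.012760562604764993
[0.56409168 0.0324591  0.07023548] [-3.3077911   0.55312465  9.01931321] [0.07305363 0.65018575 0.00711453] 0.012760562604764993
```

View pics/w4.png

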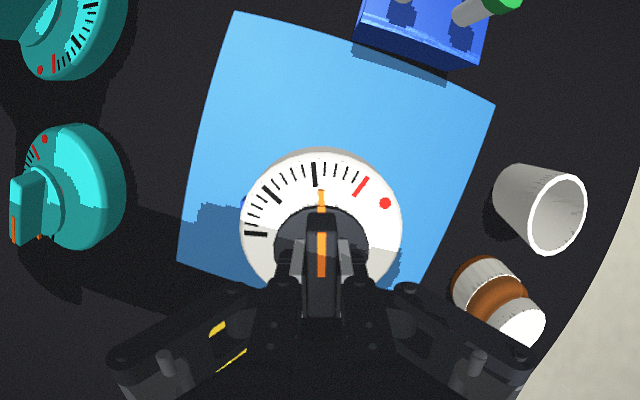

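play_rows([
  {"translation":[-0.0007,0,-0.0017],"turn":[0,0,0],"grip":0.004},
  {"translation":[-0.0007,0,-0.0017],"turn":[0,0,0],"grip":0.004},
  {"translation":[-0.0007,0,-0.0017],"turn":[0,0,0],"grip":0.004},
])

```text
t: 4.8
tcp_pos: [0.564, 0.0324, 0.0697]
orientation: [-0.7, 0.702, 0.095, -0.091]
ft_force: [-2.1, 0.7, 12.0]
width: 0.0126
```

play_rows([
  {"translation":[-0.0005,0,-0.0014],"turn":[0,0,-0.03],"grip":0.004},
  {"translation":[-0.0005,0,-0.0014],"turn":[0,0,-0.06],"grip":0.004},
  {"translation":[-0.0005,0,-0.0014],"turn":[0,0,-0.09],"grip":0.004},
  {"translation":[-0.0005,0,-0.0014],"turn":[0,0,-0.12],"grip":0.004},
  {"translation":[-0.0005,0,-0.0014],"turn":[0,0,-0.15],"grip":0.004},
])

```text
t: 5.22
tcp_pos: [0.5641, 0.0324, 0.0695]
orientation: [-0.705, 0.707, 0.043, -0.037]
ft_force: [-2.8, 0.4, 11.8]
width: 0.0126
```

```bash
cat > look.py <<'E'
import sys
from h import *
s=manip.read_state(); print(s["t"],s["tcp_pos"].round(4),s["ft_force"].round(2),s["wrist_torque"].round(3),s["width"])
X=Rq(s["orientation"]).as_matrix()[:,0]; print("yaw tool x deg",np.degrees(np.arctan2(X[1],X[0])).round(2),"tilt",Rq(s["orientation"]).as_matrix()[:,1].round(4))
d=manip.get_image("wrist"); n=sys.argv[1]; cv2.imwrite(f"pics/{n}.png",cv2.resize(d["img"][130:280,220:420],None,fx=4,fy=4,interpolation=cv2.INTER_CUBIC))
np.save(f"{n}.npy",dict(s=s,d=d),allow_pickle=True)
E
python3 look.py w5
```

```text
5.2167 [0.5641 0.0324 0.0695] [-2.83  0.38 11.82] [0.166 0.608 0.133] 0.012585284226520508
yaw tool x deg 6.46 tilt [ 0.0083 -0.0028 -1.    ]
```

View pics/w5.png

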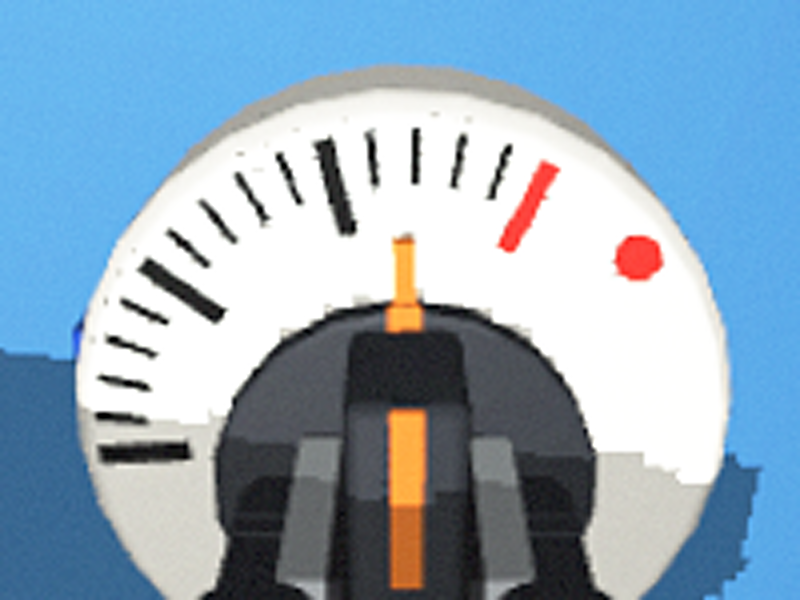

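play_rows([
  {"translation":[-0.0005,0,-0.0014],"turn":[0,0.002,-0.04],"grip":0.004},
  {"translation":[-0.0005,0,-0.0014],"turn":[0,0.003,-0.08],"grip":0.004},
  {"translation":[-0.0005,0,-0.0014],"turn":[0,0.003,-0.12],"grip":0.004},
  {"translation":[-0.0005,0,-0.0014],"turn":[0,0.003,-0.16],"grip":0.004},
  {"translation":[-0.0005,0,-0.0014],"turn":[0,0.003,-0.2],"grip":0.004},
  {"translation":[-0.0005,0,-0.0014],"turn":[0,0.003,-0.24],"grip":0.004},
  {"translation":[-0.0005,0,-0.0014],"turn":[0,0.003,-0.28],"grip":0.004},
])

```text
t: 5.85
tcp_pos: [0.5642, 0.0325, 0.0695]
orientation: [-0.703, 0.706, -0.058, 0.063]
ft_force: [-2.4, 0.7, 13.1]
width: 0.0123
```

```bash
python3 look.py w6
```

```text
5.85 [0.5642 0.0325 0.0695] [-2.42  0.65 13.1 ] [0.197 0.508 0.211] 0.012306550161402991
yaw tool x deg -9.78 tilt [ 0.0062 -0.0049 -1.    ]
```

View pics/w6.png

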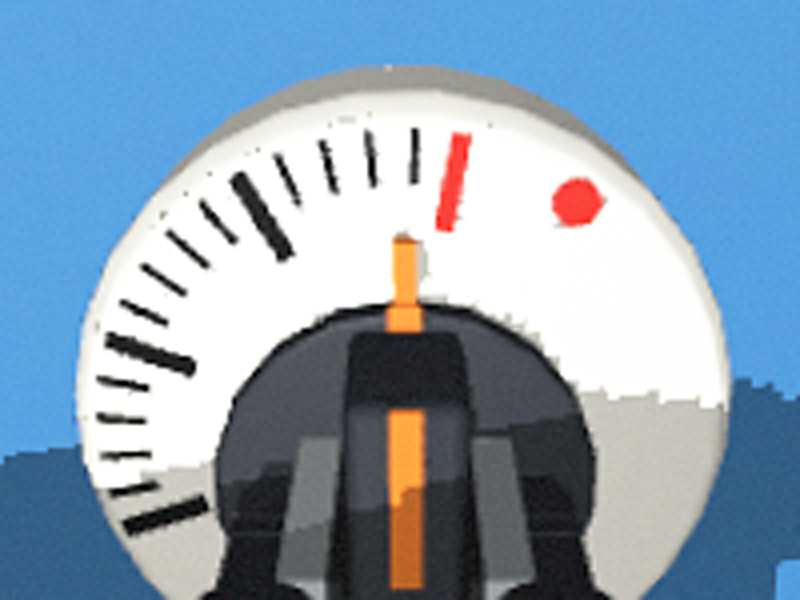

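play_rows([
  {"translation":[-0.0005,0,-0.0013],"turn":[0,0.003,-0.04],"grip":0.004},
  {"translation":[-0.0005,0,-0.0013],"turn":[0,0.003,-0.08],"grip":0.004},
  {"translation":[-0.0005,0,-0.0013],"turn":[0,0.003,-0.12],"grip":0.004},
  {"translation":[-0.0005,0,-0.0013],"turn":[0,0.003,-0.16],"grip":0.004},
  {"translation":[-0.0005,0,-0.0013],"turn":[0,0.003,-0.2],"grip":0.004},
  {"translation":[-0.0005,0,-0.0013],"turn":[0,0.003,-0.24],"grip":0.004},
  {"translation":[-0.0005,0,-0.0013],"turn":[0,0.003,-0.27],"grip":0.004},
  {"translation":[-0.0005,0,-0.0013],"turn":[0,0.003,-0.295],"grip":0.004},
  {"translation":[-0.0005,0,-0.0013],"turn":[0,0.003,-0.295],"grip":0.004},
])

```text
t: 6.65
tcp_pos: [0.5644, 0.0325, 0.0695]
orientation: [-0.686, 0.69, -0.163, 0.166]
ft_force: [-2.8, 1.6, 13.3]
width: 0.0128
```

```bash
python3 look.py w7
```

```text
6.65 [0.5644 0.0325 0.0695] [-2.78  1.57 13.31] [0.203 0.569 0.087] 0.0128280615242684
yaw tool x deg -26.89 tilt [ 0.0037 -0.0063 -1.    ]
```

View pics/w7.png

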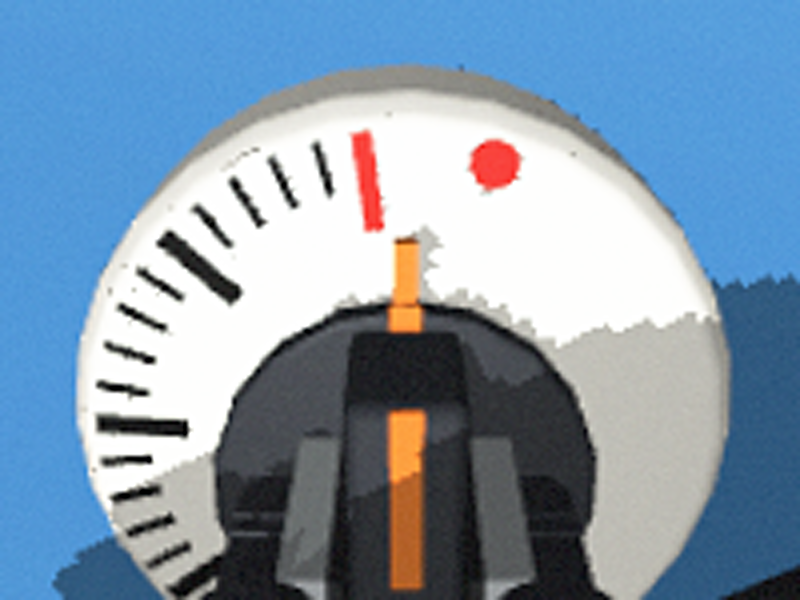

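```bash
cat > ang.py <<'E'
from h import *
import sys
def run(n,C=None):
    q=np.load(n+".npy",allow_pickle=True).item(); s,d=q["s"],q["d"]; hsv=cv2.cvtColor(d["img"],cv2.COLOR_BGR2HSV)
    m=cv2.inRange(hsv,(0,110,130),(6,255,255))|cv2.inRange(hsv,(172,110,130),(180,255,255)); m[:130]=0;m[280:]=0;m[:,:220]=0;m[:,420:]=0
    N,l,st,ce=cv2.connectedComponentsWithStats(m)
    for k in range(1,N):
        if st[k,4]<15: continue
        p=np.argwhere(l==k)[:,::-1]; P=np.array([onz(*wray(d,s,*a),.049)[:2] for a in p]); c=P.mean(0); U,S,V=np.linalg.svd(P-c)
        a=np.degrees(np.arctan2(V[0][1],V[0][0]))%180
        print(n,"red",st[k,4],"centroid",c.round(4),"dir",a.round(1),"elong",(S[0]/S[1]).round(1),"ang from axis (.564,.0325)",np.degrees(np.arctan2(c[1]-.0325,c[0]-.564)).round(1))
for n in sys.argv[1:]: run(n)
E
python3 -c "
import numpy as np
np.save('w3.npy',dict(s=np.load('s3.npy',allow_pickle=True).item(),d=np.load('d3.npy',allow_pickle=True).item()),allow_pickle=True)"
python3 ang.py w3 w5 w6 w7
```

```text
w3 red 55 centroid [0.5775 0.0682] dir 69.6 elong 6.2 ang from axis (.564,.0325) 69.2
w3 red 52 centroid [0.5938 0.0624] dir 136.5 elong 1.0 ang from axis (.564,.0325) 45.1
w5 red 113 centroid [0.5768 0.0682] dir 70.3 elong 5.1 ang from axis (.564,.0325) 70.2
w5 red 102 centroid [0.5933 0.0627] dir 159.4 elong 1.0 ang from axis (.564,.0325) 45.9
w6 red 117 centroid [0.5768 0.0682] dir 69.5 elong 5.3 ang from axis (.564,.0325) 70.2
w6 red 116 centroid [0.5932 0.0626] dir 3.4 elong 1.1 ang from axis (.564,.0325) 45.9
w7 red 118 centroid [0.5769 0.0683] dir 70.5 elong 5.3 ang from axis (.564,.0325) 70.1
w7 red 119 centroid [0.5933 0.0626] dir 45.5 elong 1.0 ang from axis (.564,.0325) 45.8
```

The case hasn't moved (red line steady at about 70°). The pointer is at 63°, so about 6.5° past red, dial about 2.2 rad. Now turning back.

play_rows([
  {"translation":[-0.0007,0.0005,-0.0012],"turn":[0,0,0.03],"grip":0.004},
  {"translation":[-0.0007,0.0005,-0.0012],"turn":[0,0,0.07],"grip":0.004},
  {"translation":[-0.0007,0.0005,-0.0012],"turn":[0,0,0.11],"grip":0.004},
  {"translation":[-0.0007,0.0005,-0.0012],"turn":[0,0,0.15],"grip":0.004},
  {"translation":[-0.0007,0.0005,-0.0012],"turn":[0,0,0.19],"grip":0.004},
  {"translation":[-0.0007,0.0005,-0.0012],"turn":[0,0,0.23],"grip":0.004},
  {"translation":[-0.0007,0.0005,-0.0012],"turn":[0,0,0.27],"grip":0.004},
  {"translation":[-0.0007,0.0005,-0.0012],"turn":[0,0,0.31],"grip":0.004},
  {"translation":[-0.0007,0.0005,-0.0012],"turn":[0,0,0.35],"grip":0.004},
  {"translation":[-0.0007,0.0005,-0.0012],"turn":[0,0,0.39],"grip":0.004},
])

```text
t: 7.53
tcp_pos: [0.5642, 0.0326, 0.0695]
orientation: [-0.705, 0.708, -0.024, 0.03]
ft_force: [-3.4, -1.9, 13.4]
width: 0.0126
```

```bash
python3 look.py w8; python3 ang.py w8
```

```text
7.5333 [0.5642 0.0326 0.0695] [-3.41 -1.94 13.4 ] [-0.268  0.707 -0.205] 0.012560680250452589
yaw tool x deg -4.39 tilt [ 0.0074 -0.0051 -1.    ]
w8 red 114 centroid [0.5768 0.0684] dir 70.4 elong 5.1 ang from axis (.564,.0325) 70.3
w8 red 115 centroid [0.5932 0.0627] dir 85.7 elong 1.0 ang from axis (.564,.0325) 46.0
```

play_rows([
  {"translation":[-0.0005,0,-0.0012],"turn":[0,0.003,0.045],"grip":0.004},
  {"translation":[-0.0005,0,-0.0012],"turn":[0,0.003,0.09],"grip":0.004},
  {"translation":[-0.0005,0,-0.0012],"turn":[0,0.003,0.135],"grip":0.004},
  {"translation":[-0.0005,0,-0.0012],"turn":[0,0.003,0.18],"grip":0.004},
  {"translation":[-0.0005,0,-0.0012],"turn":[0,0.003,0.225],"grip":0.004},
  {"translation":[-0.0005,0,-0.0012],"turn":[0,0.003,0.27],"grip":0.004},
  {"translation":[-0.0005,0,-0.0012],"turn":[0,0.003,0.315],"grip":0.004},
  {"translation":[-0.0005,0,-0.0012],"turn":[0,0.003,0.36],"grip":0.004},
  {"translation":[-0.0005,0,-0.0012],"turn":[0,0.003,0.405],"grip":0.004},
  {"translation":[-0.0005,0,-0.0012],"turn":[0,0.003,0.45],"grip":0.004},
  {"translation":[-0.0005,0,-0.0012],"turn":[0,0.003,0.495],"grip":0.004},
])

```text
t: 8.5
tcp_pos: [0.564, 0.0325, 0.0695]
orientation: [-0.69, 0.693, 0.151, -0.146]
ft_force: [-3.5, 0.0, 12.8]
width: 0.0124
```

```bash
python3 look.py w9; python3 ang.py w9
```

```text
8.5 [0.564  0.0325 0.0695] [-3.51  0.04 12.82] [-0.103  0.796 -0.127] 0.012387210114492267
yaw tool x deg 24.23 tilt [ 0.0073 -0.002  -1.    ]
w9 red 111 centroid [0.5768 0.0682] dir 70.0 elong 5.1 ang from axis (.564,.0325) 70.2
w9 red 95 centroid [0.5932 0.0626] dir 76.3 elong 1.0 ang from axis (.564,.0325) 45.9
```

Next 0.50 rad, stopping short of the goal for a check (35.3° = 0.616 remain).

play_rows([
  {"translation":[-0.0005,0,-0.0012],"turn":[0,0.003,0.045],"grip":0.004},
  {"translation":[-0.0005,0,-0.0012],"turn":[0,0.003,0.09],"grip":0.004},
  {"translation":[-0.0005,0,-0.0012],"turn":[0,0.003,0.135],"grip":0.004},
  {"translation":[-0.0005,0,-0.0012],"turn":[0,0.003,0.18],"grip":0.004},
  {"translation":[-0.0005,0,-0.0012],"turn":[0,0.003,0.225],"grip":0.004},
  {"translation":[-0.0005,0,-0.0012],"turn":[0,0.003,0.27],"grip":0.004},
  {"translation":[-0.0005,0,-0.0012],"turn":[0,0.003,0.315],"grip":0.004},
  {"translation":[-0.0005,0,-0.0012],"turn":[0,0.003,0.36],"grip":0.004},
  {"translation":[-0.0005,0,-0.0012],"turn":[0,0.003,0.405],"grip":0.004},
  {"translation":[-0.0005,0,-0.0012],"turn":[0,0.003,0.45],"grip":0.004},
  {"translation":[-0.0005,0,-0.0012],"turn":[0,0.003,0.5],"grip":0.004},
  {"translation":[-0.0005,0,-0.0012],"turn":[0,0.003,0.55],"grip":0.004},
])

```text
t: 9.55
tcp_pos: [0.5639, 0.0323, 0.0695]
orientation: [-0.624, 0.625, 0.334, -0.33]
ft_force: [-4.7, -1.0, 12.3]
width: 0.0127
```

```bash
python3 look.py w10; python3 ang.py w10
```

```text
9.55 [0.5639 0.0323 0.0695] [-4.67 -1.   12.29] [-0.056  0.745 -0.117] 0.012679100698778683
yaw tool x deg 56.02 tilt [ 0.0057  0.001  -1.    ]
w10 red 98 centroid [0.5767 0.0682] dir 70.9 elong 5.1 ang from axis (.564,.0325) 70.4
w10 red 89 centroid [0.5932 0.0628] dir 155.7 elong 1.1 ang from axis (.564,.0325) 46.0
```

View pics/w10.png

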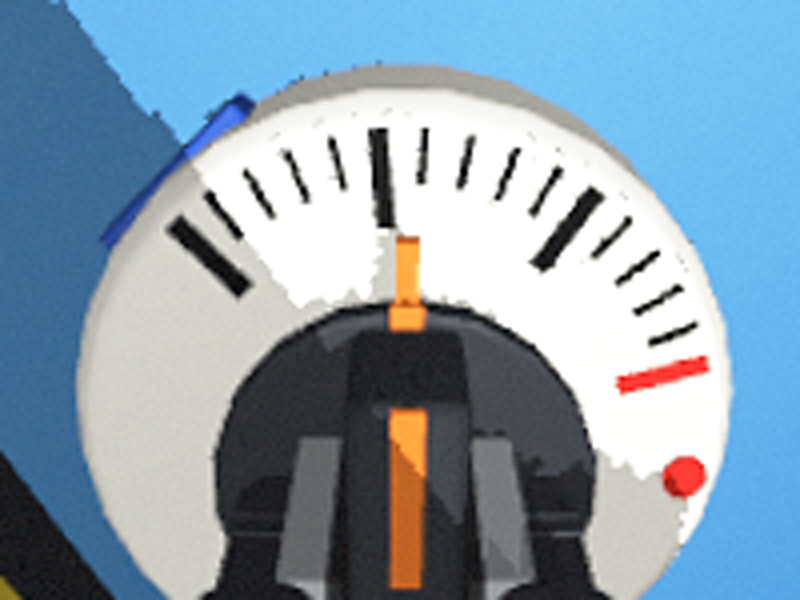

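The pointer is about half a minute clockwise of the 5 line (line at (382,180), pointer at (406,270)). I need about 4° more.

play_rows([
  {"translation":[-0.0005,0,-0.0012],"turn":[0,0.002,0.03],"grip":0.004},
  {"translation":[-0.0005,0,-0.0012],"turn":[0,0.002,0.06],"grip":0.004},
  {"translation":[-0.0005,0,-0.0012],"turn":[0,0.002,0.07],"grip":0.004},
  {"translation":[-0.0005,0,-0.0012],"turn":[0,0.002,0.07],"grip":0.004},
  {"translation":[-0.0005,0,-0.0012],"turn":[0,0.002,0.07],"grip":0.004},
  {"translation":[-0.0005,0,-0.0012],"turn":[0,0.002,0.07],"grip":0.004},
])

```text
t: 10.1
tcp_pos: [0.5639, 0.0323, 0.0695]
orientation: [-0.611, 0.612, 0.356, -0.353]
ft_force: [-3.0, 0.9, 12.3]
width: 0.0129
```

```bash
python3 look.py w11; python3 ang.py w11
```

```text
10.1 [0.5639 0.0323 0.0695] [-2.96  0.91 12.26] [ 0.016  0.63  -0.144] 0.012909710748489756
yaw tool x deg 60.21 tilt [ 0.0051  0.0011 -1.    ]
w11 red 98 centroid [0.5767 0.0682] dir 71.0 elong 5.0 ang from axis (.564,.0325) 70.4
w11 red 86 centroid [0.5932 0.0628] dir 177.8 elong 1.1 ang from axis (.564,.0325) 46.0
```

View pics/w11.png

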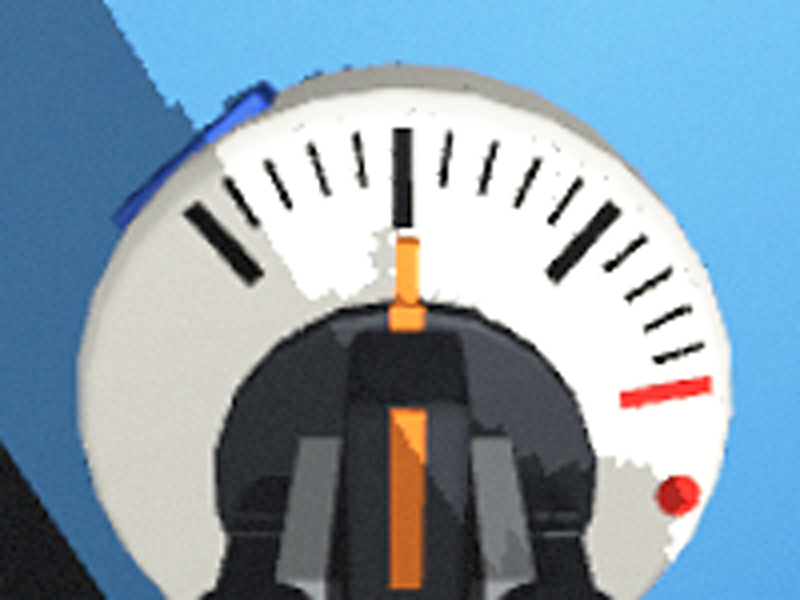

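The pointer now lies on the 5 line (both at column ~404). I'll ease off the push and open.

play_rows([
  {"translation":[0,0,0],"turn":[0,0,0],"grip":0.004},
  {"translation":[0,0,0.001],"turn":[0,0,0],"grip":0.004},
  {"translation":[0,0,0.001],"turn":[0,0,0],"grip":0.016},
  {"translation":[0,0,0.001],"turn":[0,0,0],"grip":0.022},
  {"translation":[0,0,0.002],"turn":[0,0,0],"grip":0.03},
  {"translation":[0,0,0.003],"turn":[0,0,0],"grip":0.035},
  {"translation":[0,0,0.004],"turn":[0,0,0],"grip":0.035},
])

```text
t: 10.73
tcp_pos: [0.5637, 0.0322, 0.0733]
orientation: [-0.611, 0.612, 0.356, -0.353]
ft_force: [-0.7, 0.3, -0.1]
width: 0.0351
```

```bash
python3 look.py w12; python3 ang.py w12
```

```text
10.7333 [0.5637 0.0322 0.0733] [-0.72  0.29 -0.14] [ 0.007 -0.007  0.043] 0.03506163083105129
yaw tool x deg 60.21 tilt [ 0.0045  0.0011 -1.    ]
w12 red 90 centroid [0.5767 0.0681] dir 69.4 elong 5.0 ang from axis (.564,.0325) 70.3
w12 red 77 centroid [0.5931 0.0629] dir 1.9 elong 1.2 ang from axis (.564,.0325) 46.2
```

View pics/w12.png

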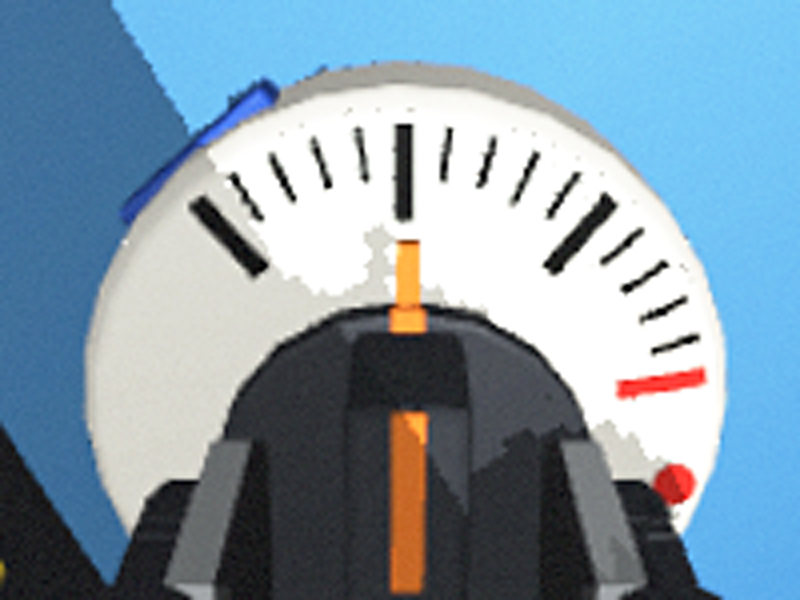

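The pads are clear of the bar and the pointer is still on the 5 line. Lifting straight up.

play_rows([
  {"translation":[0,0,0.01],"turn":[0,0,0],"grip":0.04},
  {"translation":[0,0,0.03],"turn":[0,0,0],"grip":0.05},
  {"translation":[0,0,0.06],"turn":[0,0,0],"grip":0.06},
  {"translation":[0,0,0.1],"turn":[0,0,0],"grip":0.06},
  {"translation":[0,0,0.13],"turn":[0,0,0],"grip":0.06},
  {"translation":[0,0,0.14],"turn":[0,0,0],"grip":0.06},
  {"translation":[0,0,0.14],"turn":[0,0,0],"grip":0.06},
  {"translation":[0,0,0.14],"turn":[0,0,0],"grip":0.06},
  {"translation":[0,0,0.14],"turn":[0,0,0],"grip":0.06},
])

```text
t: 11.53
tcp_pos: [0.5631, 0.0323, 0.2118]
orientation: [0.612, -0.612, -0.355, 0.354]
ft_force: [-1.0, -0.3, -0.4]
width: 0.06
```

```bash
python3 look.py w13; python3 ang.py w13; python3 - <<'E'
from meas import *
q=np.load("w13.npy",allow_pickle=True).item(); meas(q["d"],q["s"],(.5635,.0336))
cv2.imwrite("pics/w13f.png",q["d"]["img"])
E
```

```text
11.5333 [0.5631 0.0323 0.2118] [-1.03 -0.27 -0.36] [ 0.054  0.012 -0.086] 0.06004689083369933
yaw tool x deg 60.21 tilt [ 0.0017  0.0015 -1.    ]
w13 red 26 centroid [0.5766 0.0681] dir 69.4 elong 6.5 ang from axis (.564,.0325) 70.6
w13 red 25 centroid [0.5932 0.0626] dir 41.1 elong 1.2 ang from axis (.564,.0325) 45.9
case [0.5622 0.0333 0.0488] res 0.001
dark 16 [320.8 142.3] r 0.0358 ang 150.8
dark 20 [295.8 150.8] r 0.0373 ang -167.1
dark 23 [345.5 150.7] r 0.0366 ang 108.8
dark 1862 [320.6 187.4] r 0.0106 ang -33.1
dark 3 [359.  161.3] r 0.0416 ang 84.0
red 27 [358.1 172.9] r 0.0378 ang 67.5
red 28 [360.9 189.2] r 0.0428 ang 43.4
org 26 [321.  156.6] r 0.0214 ang 150.6
org 129 [321.  178.6] r 0.0013 ang -37.2
```

View pics/w13.png

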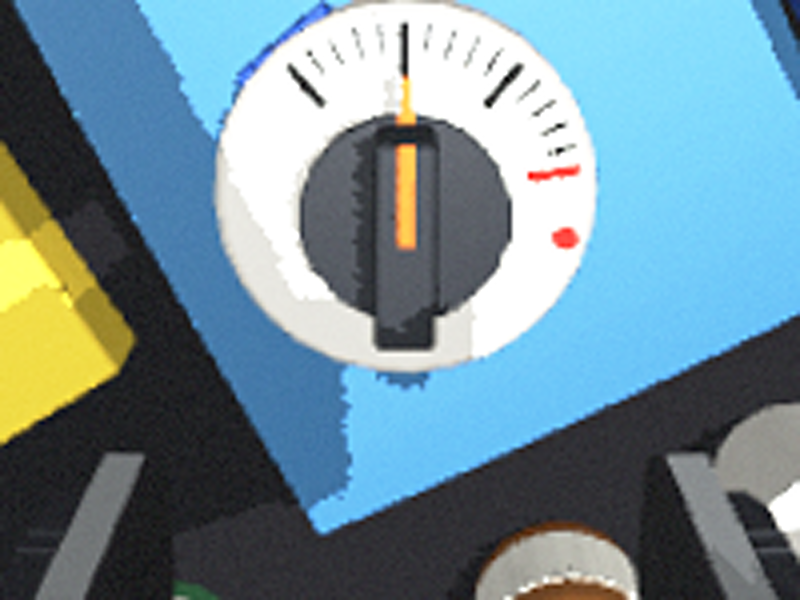

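View pics/w13f.png

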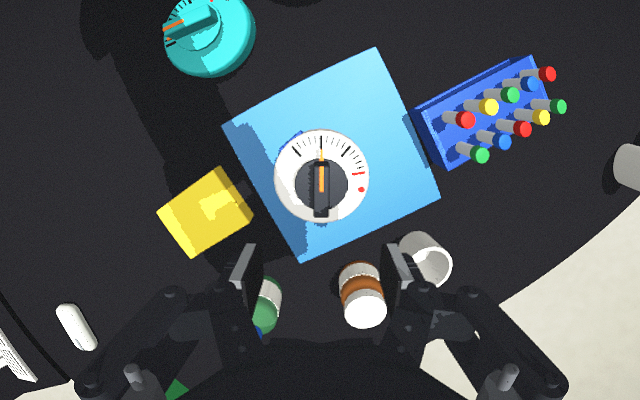

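The pointer (321,157) lies exactly on the 5 line (321,142), both at 150.7°. The case is within about 1 mm of its start, nothing else has moved, and the gripper is clear. Handing in.

```bash
python3 -c "
from plant import manip
print(manip.sign_off())"
```

```text
the job is handed in; nothing more can be done
None
```

I wound the timer dial past the red 15-minute mark and turned it back to the 5-minute line. Then I released the dial, lifted the gripper clear and handed the job in. No verdict was reported.

- **Winding:** I pinched the bar and pushed down with about 12–13 N. The dial went from about 10.5 min to roughly 2.2 rad, about 6.5° beyond the red line.
- **Final setting:** In the last image the pointer and the 5-minute line both measured about 151° about the axis, so the dial stands at 5 minutes to within about 1°.
- **Case:** The red line and red dot stayed within about 1 mm and 1–1.5° of their starting positions, which is measurement noise.
- **Limits:** Push force was about 13.4 N at most where I read it, at the end of each move. Total time was about 11.6 s.
- **Surroundings:** The gripper was 0.21 m up with near-zero force, and the bystanders around the mat looked unmoved in the image.
- **Disagreement between checks:** The circle fits of the case centre from different heights differed by up to about 2 mm, in line with the camera calibration.

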